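# Load two vial carriers into their latched docks

### The job

Load both vial carriers, one into each dock: one already waits on the rails of a dock, the other lies on the bench and has to be set on the rails of the free dock first. Press the dock's sprung latch bar down and hold it down while you push the carrier along the rails fully home, then let the latch snap back up behind it. Keep the carriers upright and leave the other things on the bench where they are.

Things in the scene. Friction and masses are not known exactly. Their poses are not given: they have to be found in the camera images.
- dock_a: dock fixed to the bench, 335 x 124 mm. Origin: bench level, lane centre line, slot mouth (slot-side face of the catches); x into the slot, z up. Carrier rides on two rails (36 to 54 mm off centre, tops 30 mm high) from x=-180 to the back block at x=98 (66 mm high, 44 deep). Side walls 108 mm apart from x=-50, flared lead-in before it from x=-78; tops 40 mm high, 50 past x=0.
- dock_b: a second dock, same shape and axes as dock_a. In both, from x=6 to 98 mm lips (underside 46 mm high, inner edges 42 mm off centre) overhang the carrier's side flanges, so a carrier goes in only along the rails. Fully home: carrier origin at x=45 to 53 mm, y within 4 mm, z=30 mm. Before the flare the lane is open above and at the sides
- latch_a (a joint): travel (m) of dock_a's sprung steel latch: 0 = up (rest), 0.016 = fully down; moves straight down. One piece: a press bar 48 mm wide along the lane's middle, dock x=-190 to 25 mm, top 26 mm above the bench at rest, 10 when down, with two square catches at x=-8 to 0, 24 to 35 mm off centre, tops 40 mm high at rest. They clear a carrier once the bar is down 11 mm
- latch_b (a joint): travel (m) of dock_b's latch, the same as dock_a's. In both, pressing the bar anywhere along it takes 3 N at first, 7 N at full travel; let go, it springs up. Shut fingertips standing on the bar behind a carrier can hold it down and at once push the carrier's rear face, passing between the catches (48 mm apart)
- latch_a_pad (a point): point on top of the press bar of dock_a's latch, on the centre line, 145 mm before the slot mouth
- latch_b_pad (a point): point on top of the press bar of dock_b's latch, on the centre line, 145 mm before the slot mouth
- carrier_1: grey vial carrier, 90 (x) x 100 (y) x 52 mm tall, about 0.3 kg; origin at centre of underside, x forward (goes in first). Flange 12 mm thick, block 90 x 74 mm on it up to 20 mm high, upright rear face at x=-45. Handle web to pinch from above: 14 mm thick (y), x=-8 to 28, z=20 to 52 mm. Four fixed vials at x=+-31, y=+-26, tops 36 mm. Starts on a dock's rails
- carrier_2: the same carrier as carrier_1, with the same origin and axes; it starts on the bench between the two docks, its front roughly away from the robot
- reagent: bystander, leave alone: closed amber jar, 64 mm diameter, 120 mm tall; origin at the centre of its underside
- beaker: bystander, leave alone: open white beaker, 72 mm diameter, 85 mm tall; origin at the centre of its underside
- spatula: bystander, leave alone: metal spatula lying flat, 160 mm long; origin at the centre of its underside
- solvent: bystander, leave alone: amber bottle, 70 mm diameter, 170 mm tall; origin at the centre of its underside
- dish: bystander, leave alone: white bowl, 90 mm diameter, 30 mm tall; origin at the centre of its underside
- wipes: bystander, leave alone: blue box 110 x 200 x 75 mm; origin at the centre of its underside
- jar: bystander, leave alone: small white jar, 48 mm diameter, 70 mm tall; origin at the centre of its underside
Mind the look-alikes: they are no part of the job. Leave any brown look-alike of the carrier_2 alone. What is shaped like the carrier_1 but turquoise is not meant.

How it is judged:
At the end, for the whole second after the job is handed in: One carrier is in each dock: wholly past the catches (its origin 44.5 to 56 mm beyond the slot mouth, within 8 mm of the lane's centre line, 26 to 34 mm above the bench, tilted less than 0.06 rad, at rest), and both latches are back up (within 2 mm of rest) (value of joint each of latch_a, latch_b below 0.002 m and ((x of carrier_1 in the frame of dock_a between 0.0445 and 0.056 m and y of carrier_1 in the frame of dock_a between -0.008 and 0.008 m and z of carrier_1 in the frame of dock_a between 0.026 and 0.034 m and angle between each of carrier_1, carrier_2's own z axis and vertical below 0.06 rad and linear speed of each of carrier_1, carrier_2 below 0.02 m/s and x of carrier_2 in the frame of dock_b between 0.0445 and 0.056 m and y of carrier_2 in the frame of dock_b between -0.008 and 0.008 m and z of carrier_2 in the frame of dock_b between 0.026 and 0.034 m) or (x of carrier_2 in the frame of dock_a between 0.0445 and 0.056 m and y of carrier_2 in the frame of dock_a between -0.008 and 0.008 m and z of carrier_2 in the frame of dock_a between 0.026 and 0.034 m and angle between each of carrier_2, carrier_1's own z axis and vertical below 0.06 rad and linear speed of each of carrier_2, carrier_1 below 0.02 m/s and x of carrier_1 in the frame of dock_b between 0.0445 and 0.056 m and y of carrier_1 in the frame of dock_b between -0.008 and 0.008 m and z of carrier_1 in the frame of dock_b between 0.026 and 0.034 m))); the robot touches nothing.
It fails at once if a carrier is tipped more than 0.6 rad (angle between any of carrier_1, carrier_2's own z axis and vertical above 0.6 rad).
It fails at once if one of the other things on the bench is moved more than 30 mm (distance of any of reagent, beaker, spatula, solvent, dish, wipes, jar from where it was at the start of the episode above 0.03 m).
It also fails if it takes over 69 s, if anything falls off the work surface, if the arm or the gripper's body presses on something with over 40 N, if the wrist force passes 120 N, or if a joint passes its speed limit or range.

### The arm

A 6-joint arm with a two-finger parallel gripper is mounted at the origin on the work surface. World frame = base frame: x ahead of the robot, y to its left, z up, the work surface at z = 0. Lengths are in m, angles in rad, forces in N, time in s.
With the tool pointing down it reaches from about 0.35 to 0.85 m from the base axis. Payload 8.1 kg.
Tool frame: the origin (TCP) lies midway between the tips of the shut fingers; the grasp point (between the pads) lies env.pinch_z behind it (env.pinch_z is the distance from the TCP to the grasp point, in m); x points along the fingers, y is the direction in which the jaws open and shut, and the axes are right-handed (so a half turn about x gives the same grasp; the last joint's range is limited). The gripper opens to 85 mm and grips with 20 to 120 N. Pads are 22 mm wide; open, the fingers measure 114 mm over their backs; the gripper's body (76 mm by 85 mm) begins 54 mm behind the grasp point. The pads swing forward as they close: fully open they stand 13 mm farther back than shut.
Start: joints at [1.214, 0.13, 1.488, -0, 1.523, -0.085], TCP at [0.161, 0.578, 0.231] pointing down, gripper open.
Joint ranges: [-2.96, 2.96], [-0.89, 2.26], [0.02, 2.5], [-1.34, 4.48], [0, 2.73], [-2.66, 2.66]. Speed limits (rad/s): [2.39, 2.39, 2.79, 3.14, 3.14, 3.14].

### API

Orientations are given as a 3x3 rotation matrix whose columns are the frame's x, y, z axes.
In Python, from workcell import env gives the robot as it stands. The module is installed in compiled form; this text tells all that it offers.
- The arm moves only by the shell command python3 -m pendant 'ROWS' [FORCE]. ROWS is JSON, one flat list of numbers, 7 for each row, row after row: the shift along the tool's x, y, z in units of 50 mm (1.0 is 50 mm), then the turn, a rotation vector about the tool's x, y, z in units of 6 degrees (1.0 is 6 degrees), then the gripper's target within -1 to 1 (fully open at 1, half-way at 0, shut at -1). A call has 1 to 20 rows; each row shifts and turns the commanded pose from where the row before left it, along the tool's axes as they then stand; what a row does not reach is not made up. A row lasts 1/10 s, in which the tool goes at most 50 mm and 8.59 degrees, less where a joint would pass 70% of its speed; a pose out of reach is approached as far as the arm can. A call is refused whole if a number of a shift passes 1 or a number of a turn 1, either way. A call with a gripper value outside its range is refused whole. The fingers move at their own pace and stop on an object; FORCE is the grip in N (left out, the last holds). Time passes only in rows, so rows that do not move let the fingers close. It gives the time, the measured TCP pose, the force and the opening at its end, in the units of the state.
- env.get_obs(): the state, without advancing time (a new reading comes with each control period).
- env.grab_frame(name): name is "scene" or "top" or "wrist"; returns the picture (384x512x3 uint8, blue, green, red); there is no depth.
- env.calibration(name): a dict with "fx", "fy", "cx", "cy" (pixels), "k1" (the pictures are not rectified: a ray, as slopes to the right and down, at radius r is drawn at 1 + k1 r^2 times it, then the intrinsics apply), "pose" (4x4, takes a point from camera to world coordinates); the wrist camera has in their place "tool_from_camera" (4x4, takes a point from camera to tool coordinates, whose origin is the TCP and whose axes are the tool frame's). Camera axes: x right, y down, z forward; pixel columns grow to the right and rows downward; lengths in m; the calibration is good to about 2 mm. A picture is of the moment at which its call begins: read the wrist's pose just before it. calibration takes no time and is no camera call.
- env.sign_off(): hands the job in, once; it reports no verdict.
The state is a dict: "t": time; "qpos": joint angles; "qd": joint speeds; "joint_torque": joint torques, N m; "position": TCP position; "eef_rot": TCP orientation; "wrist_force": force on the tool from outside, world axes, zero at the start; "moment": the same for the moment, N m; "grip_width": finger opening in m.
Only numpy, scipy, OpenCV 4.12 (cv2) and the standard library are available. Lean on these libraries where they do the work, as an engineer would, in place of code of your own. Each camera call takes 0.05 s, during which the arm holds its last target.

## Working session

There is one attempt and no reset: what is moved stays moved. The work goes in short steps, Python scripts to look and compute and a shell command to move; the robot and the scene stay as the last step left them, time stands still between calls to the robot, and variables do not carry over. Pictures are saved under pics/ and viewed, and the job is handed in when it is done.

```bash
mkdir -p pics; cat > h.py <<'E'
import numpy as np, cv2
from workcell import env
def ray(cal,u,v,pose=None):
    x=(u-cal["cx"])/cal["fx"]; y=(v-cal["cy"])/cal["fy"]
    p=cv2.undistortPoints(np.array([[[u,v]]],float),np.array([[cal["fx"],0,cal["cx"]],[0,cal["fy"],cal["cy"]],[0,0,1]],float),np.array([cal["k1"],0,0,0,0],float))[0,0]
    T=np.array(cal["pose"] if pose is None else pose)
    return T[:3,3],T[:3,:3]@np.array([p[0],p[1],1])
def onz(cal,u,v,z,pose=None):
    o,d=ray(cal,u,v,pose); return o+d*(z-o[2])/d[2]
def proj(cal,P,pose=None):
    T=np.linalg.inv(np.array(cal["pose"] if pose is None else pose))
    q=T[:3,:3]@np.array(P,float)+T[:3,3]; s=q[:2]/q[2]; s=s*(1+cal["k1"]*(s@s))
    return np.array([s[0]*cal["fx"]+cal["cx"],s[1]*cal["fy"]+cal["cy"]])
def wpose(o):
    T=np.eye(4);T[:3,:3]=np.array(o["eef_rot"]);T[:3,3]=o["position"]
    return T@np.array(env.calibration("wrist")["tool_from_camera"])
E
python3 - <<'E'
from h import *
for n in("top","scene"):
    cv2.imwrite(f"pics/{n}0.png",cv2.resize(env.grab_frame(n),(800,600),interpolation=cv2.INTER_CUBIC)); c=env.calibration(n); print(n,{k:np.round(v,3).tolist() for k,v in c.items()})
print(env.calibration("wrist")); print(env.get_obs(), env.pinch_z)
E
```

```text
top {'fx': 423.32, 'fy': 423.32, 'cx': 253.523, 'cy': 185.597, 'k1': -0.025, 'pose': [[0.001, -0.988, 0.155, 0.302], [-1.0, -0.0, 0.008, -0.013], [-0.008, -0.155, -0.988, 1.486], [0.0, 0.0, 0.0, 1.0]]}
scene {'fx': 393.418, 'fy': 393.418, 'cx': 257.761, 'cy': 190.401, 'k1': -0.095, 'pose': [[0.628, 0.638, -0.445, 1.047], [0.778, -0.509, 0.368, -0.449], [0.008, -0.578, -0.816, 0.992], [0.0, 0.0, 0.0, 1.0]]}
{'fx': 330.911277264874, 'fy': 330.911277264874, 'cx': 252.876867530669, 'cy': 187.43669927387936, 'k1': -0.07479894500515387, 'tool_from_camera': array([[ 6.58094062e-04, -3.04739249e-01,  9.52435592e-01,
        -1.43315383e-01],
       [ 9.99999710e-01, -1.63541854e-04, -7.43285424e-04,
        -8.31830866e-04],
       [ 3.82271324e-04,  9.52435806e-01,  3.04739053e-01,
        -7.81592375e-02],
       [ 0.00000000e+00,  0.00000000e+00,  0.00000000e+00,
         1.00000000e+00]])}
{'t': 0.1, 'qpos': array([ 1.21359653e+00,  1.31118748e-01,  1.48918450e+00,  2.38885994e-05,
        1.52302876e+00, -8.53875796e-02]), 'qd': array([ 0.00028644, -0.00145712, -0.00379997, -0.00019854,  0.00012973,
        0.00106987]), 'joint_torque': array([ 1.24777442e-03, -5.70948529e+01, -5.01942265e+01, -1.86332381e-04,
        8.08910409e-03,  8.26418699e-06]), 'position': array([0.1608696 , 0.57750009, 0.23032182]), 'eef_rot': array([[-6.30522692e-04,  2.68478137e-01,  9.63285572e-01],
       [-1.62121834e-03,  9.63284223e-01, -2.68478822e-01],
       [-9.99998487e-01, -1.73097823e-03, -1.72110882e-04]]), 'wrist_force': array([-1.06216731, -0.36706715,  0.58646487]), 'moment': array([ 0.01353693, -0.02639965,  0.03397015]), 'grip_width': 0.08536083833659758} 0.0187
```

View pics/top0.png

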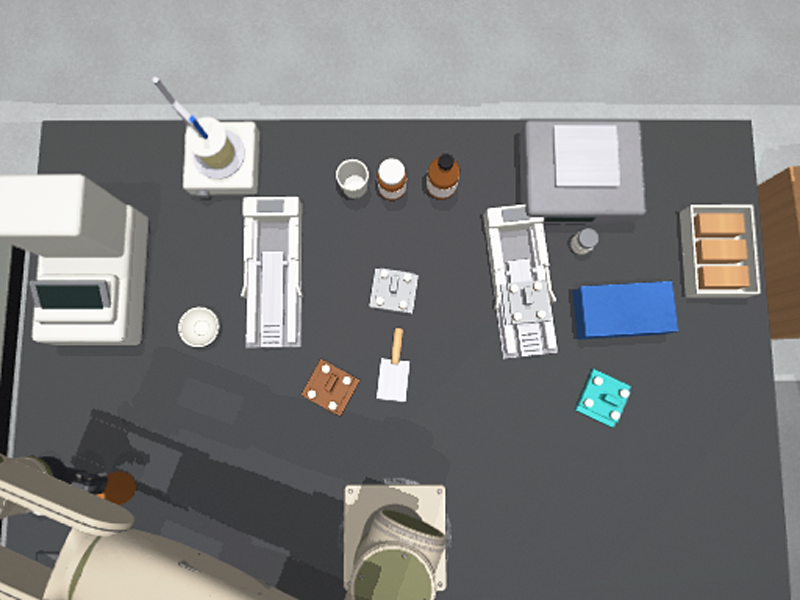

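View pics/scene0.png

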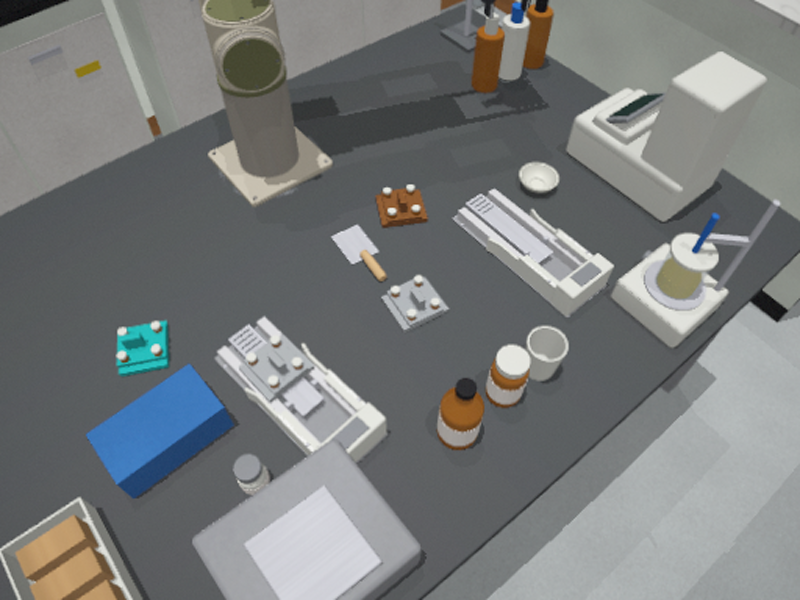

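The top view shows the empty dock at (272,270), the loaded dock at (520,280) with carrier_1 at (528,300), and grey carrier_2 at (395,290). The brown and turquoise look-alikes are at (330,387) and (603,397). Next I'll crop in to measure.

```bash
python3 - <<'E'
from h import *
f=env.grab_frame("top"); cv2.imwrite("pics/topraw.png",f)
def crop(n,x0,y0,w,h,s):
    cv2.imwrite(f"pics/{n}.png",cv2.resize(f[y0:y0+h,x0:x0+w],None,fx=s,fy=s,interpolation=cv2.INTER_CUBIC))
crop("cL",150,120,50,110,5); crop("cR",305,125,60,110,5); crop("cC",225,160,55,50,10)
import numpy as np
a=[cv2.imread(f"pics/{n}.png") for n in("cL","cR")]
cv2.imwrite("pics/cLR.png",np.hstack(a)); print([x.shape for x in a])
E
```

```text
[(550, 250, 3), (550, 300, 3)]
```

View pics/cLR.png

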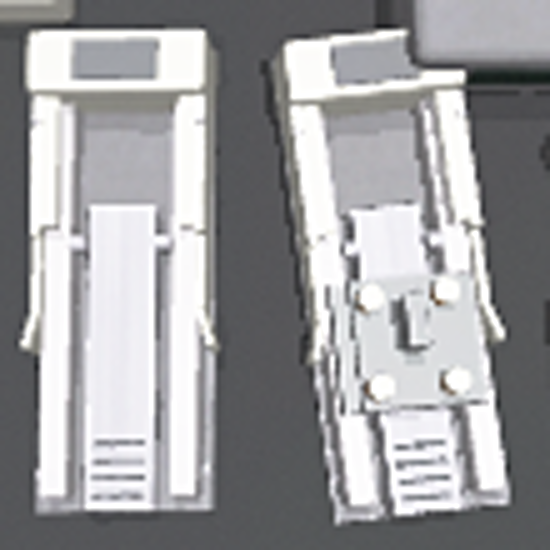

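View pics/cC.png

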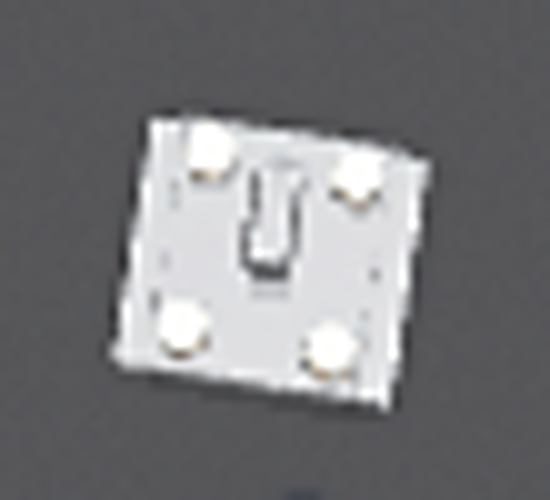

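```bash
python3 - <<'E'
from h import *
f=cv2.imread("pics/topraw.png"); c=env.calibration("top")
def P(U,V,x0,y0,s,z): return onz(c,x0+(U+.5)/s-.5,y0+(V+.5)/s-.5,z)
for name,x0,off,near,far in(("L",150,0,[(87,510),(155,510)],[(88,205),(155,205)]),("R",305,250,[(397,515),(460,510)],[(355,210),(420,205)])):
    n=np.mean([P(u-off,v,x0,120 if off==0 else 125,5,.026) for u,v in near],0)
    m=np.mean([P(u-off,v,x0,120 if off==0 else 125,5,.026) for u,v in far],0)
    d=m-n; print(name,n.round(4),m.round(4),np.linalg.norm(d),"yaw deg",np.degrees(np.arctan2(d[1],d[0])), "origin",(n+d*190/215).round(4))
for nm,x0,y0,s,z,pts in(("c2",225,160,10,.036,[(210,150),(358,175),(183,325),(330,350)]),("c1",305,125,5,.066,[(121,294),(197,290),(131,386),(207,379)])):
    W=np.array([P(u,v,x0,y0,s,z) for u,v in pts]); ctr=W.mean(0); d=(W[0]+W[1]-W[2]-W[3])/2
    print(nm,ctr.round(4),np.linalg.norm(d),np.degrees(np.arctan2(d[1],d[0])),W.round(3).tolist())
E
```

```text
L [0.4047 0.2734 0.026 ] [0.6199 0.2796 0.026 ] 0.21534047095543699 yaw deg 1.6429473256661742 origin [0.5949 0.2789 0.026 ]
R [ 0.3862 -0.3003  0.026 ] [ 0.5999 -0.2779  0.026 ] 0.21494485776961358 yaw deg 5.971200244619851 origin [ 0.5751 -0.2805  0.026 ]
c2 [0.5328 0.0049 0.036 ] 0.06218994391522506 -8.71442901854279 [[0.568, 0.026, 0.036], [0.559, -0.026, 0.036], [0.506, 0.035, 0.036], [0.498, -0.016, 0.036]]
c1 [ 0.5023 -0.2861  0.066 ] 0.06208439387471861 4.584260521912857 [[0.532, -0.258, 0.066], [0.535, -0.31, 0.066], [0.469, -0.263, 0.066], [0.474, -0.314, 0.066]]
```

```bash
python3 -m pendant '[0,0,0,-0.6,0,0,1, -0.2,0,0,-0.55,0,0,1, -0.2,-0.55,0.53,0,0,0,1, 0,-0.55,0.53,0,0,0,1, 0,-0.55,0.53,0,0,0,1, 0,-0.55,0.53,0,0,0,1, 0,-0.55,0.53,0,0,0,1, 0,-0.55,0.53,0,0,0,1, 0,-0.55,0.53,0,0,0,1, 0,-0.55,0.53,0,0,0,1, 0,-0.55,0.53,0,0,0,1, 0,-0.55,0.53,0,0,0,1, 0,-0.55,0.53,0,0,0,1, 0,-0.55,0.53,0,0,0,1, 0,-0.55,0.53,0,0,0,1, 0,-0.55,0.53,0,0,0,1, 0,0,0,0,0,0,1, 0,0,0,0,0,0,1]'
cat > look.py <<'E'
import sys; from h import *
o=env.get_obs(); f=env.grab_frame("wrist"); n=sys.argv[1]
np.save(f"pics/{n}_T.npy",wpose(o)); cv2.imwrite(f"pics/{n}_raw.png",f); cv2.imwrite(f"pics/{n}.png",cv2.resize(f,(800,600),interpolation=cv2.INTER_CUBIC)); print(o["t"],o["position"])
E
python3 look.py w1
```

```text
t: 1.95
position: [0.4698, 0.1408, 0.2509]
eef_rot: [[-0.001, 0.153, 0.988], [0.0, 0.988, -0.153], [-1.0, -0.0, -0.001]]
wrist_force: [0.6, 0.3, 0.5]
grip_width: 0.0853
1.95 [0.46977098 0.1408022  0.25088069]
```

View pics/w1.png

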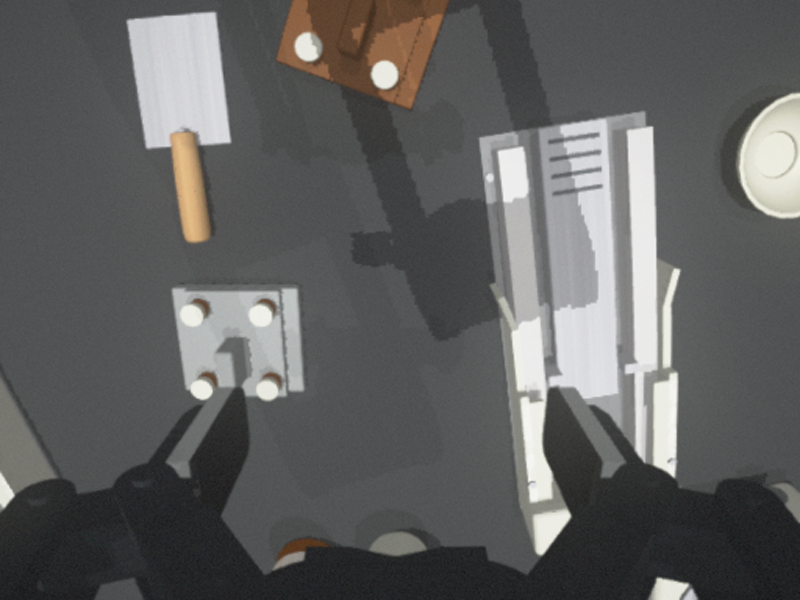

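The wrist view shows carrier_2's vial tops near (191,315), (262,314), (202,386) and (268,388). The free dock's rails start near (498,150) and (653,127), with its catches near (553,383) and (638,368). I'll zoom in on these.

```bash
python3 - <<'E'
import cv2,numpy as np
f=cv2.imread("pics/w1_raw.png")
a=cv2.resize(f[60:270,295:450],None,fx=2.8,fy=2.8,interpolation=cv2.INTER_CUBIC)
b=cv2.resize(f[175:265,105:200],None,fx=3.5,fy=3.5,interpolation=cv2.INTER_CUBIC)
b=np.vstack([b,np.zeros((a.shape[0]-b.shape[0],b.shape[1],3),np.uint8)]); cv2.imwrite("pics/w1z.png",np.hstack([a,b])); print(a.shape,b.shape)
E
```

```text
(588, 434, 3) (588, 332, 3)
```

View pics/w1z.png

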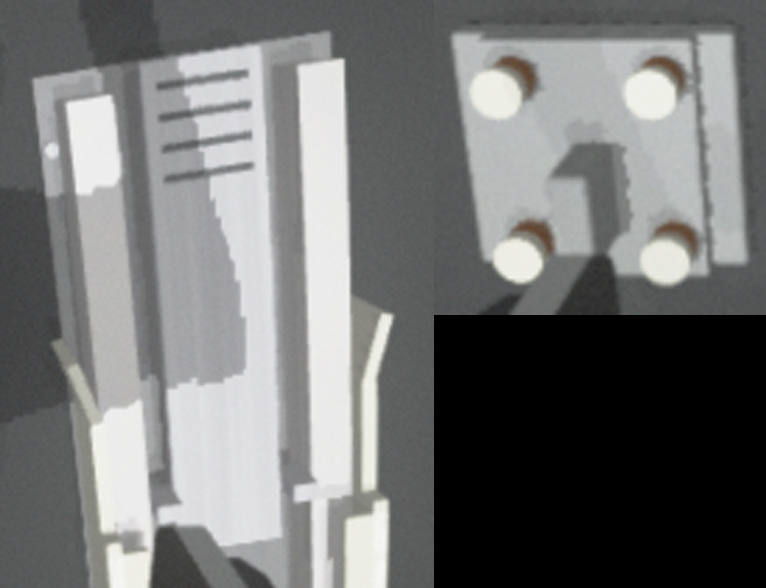

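```bash
python3 - <<'E'
from h import *
c=env.calibration("wrist"); T=np.load("pics/w1_T.npy")
def P(U,V,x0,y0,s,z): return onz(c,x0+(U+.5)/s-.5,y0+(V+.5)/s-.5,z,T)
r=[P(u,v,295,60,2.8,.03) for u,v in[(66,102),(112,95),(298,65),(343,58)]]
k=[P(u,v,295,60,2.8,.04) for u,v in[(179,503),(182,520),(293,487),(295,502)]]
print(np.round(r,4),np.round(k,4)); 
n=np.mean(r,0); a=(r[3]+r[2]-r[0]-r[1]); print("yaw from rails",np.degrees(np.arctan2(-a[0],a[1])), [np.linalg.norm(r[i]-r[0])for i in(1,2,3)])
m=(k[1]+k[3])/2; d=m-n; print("n",n,"m(origin)",m,"yaw",np.degrees(np.arctan2(d[1],d[0])),np.linalg.norm(d[:2]),np.linalg.norm(k[1]-k[3]))
W=np.array([P(u-434,v,105,175,3.5,.036) for u,v in[(497,94),(651,94),(519,261),(665,261)]]); d=(W[2]+W[3]-W[0]-W[1])/2
print(W.mean(0),np.linalg.norm(d),np.degrees(np.arctan2(d[1],d[0])),W.round(3).tolist())
E
```

```text
[[0.4165 0.2188 0.03  ]
 [0.4164 0.2366 0.03  ]
 [0.4152 0.3091 0.03  ]
 [0.4149 0.3268 0.03  ]] [[0.5877 0.2493 0.04  ]
 [0.596  0.2502 0.04  ]
 [0.5882 0.2987 0.04  ]
 [0.5955 0.2995 0.04  ]]
yaw from rails 0.8674681280172102 [np.float64(0.017773120878997295), np.float64(0.09025129850319091), np.float64(0.10803627350247204)]
n [0.41577358 0.27282398 0.03      ] m(origin) [0.59574964 0.27481961 0.04      ] yaw 0.6352858039311561 0.17998712251111032 0.04933720125036198
[0.53358923 0.00232648 0.036     ] 0.06207867810883583 -8.977109168029143 [[0.499, -0.019, 0.036], [0.507, 0.033, 0.036], [0.561, -0.028, 0.036], [0.568, 0.023, 0.036]]
```

```bash
python3 -m pendant '[0,-0.5,0.35,0,0,0,1, 0,-0.5,0.35,0,0,0,1, 0,-0.5,0.35,0,0,0,1, 0,-0.5,0.35,0,0,0,1, 0,-0.53,0.36,0,0,0,1, 0.65,0,0,0,0,0,1, 0.65,0,0,0,0,0,1, 0.65,0,0,0,0,0,1, 0.65,0,0,0,0,0,1, 0,0,0,0,0,0,1]' 60
python3 look.py w2
```

```text
t: 3.0
position: [0.5335, 0.0049, 0.116]
eef_rot: [[-0.009, 0.149, 0.989], [0.001, 0.989, -0.149], [-1.0, -0.0, -0.009]]
wrist_force: [-1.7, 0.2, -0.1]
grip_width: 0.0855
3.0 [0.53347145 0.00493727 0.11602634]
```

View pics/w2.png

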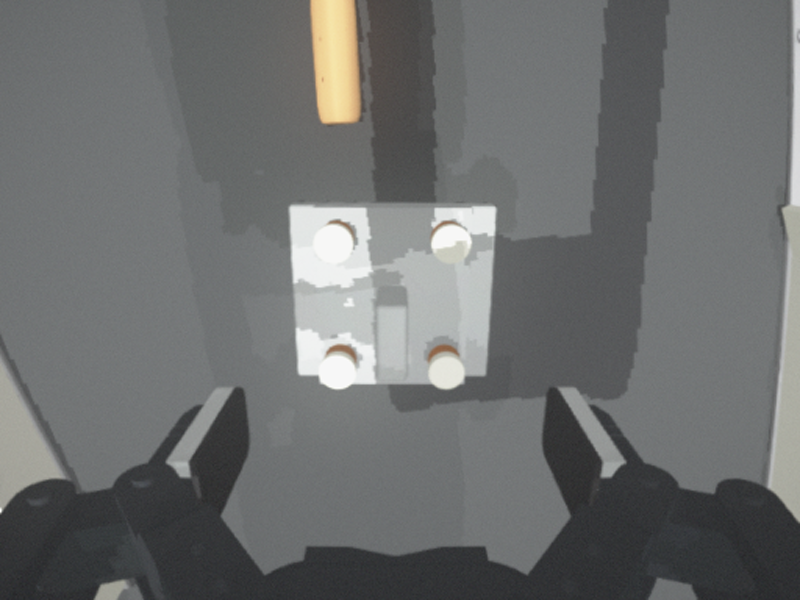

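The vial tops are at (334,243), (451,243), (338,371) and (445,370), with the handle between the fingers at (392,340).

```bash
python3 - <<'E'
from h import *
c=env.calibration("wrist"); T=np.load("pics/w2_T.npy")
W=np.array([onz(c,(u+.5)/1.5625-.5,(v+.5)/1.5625-.5,.036,T) for u,v in[(334,243),(451,243),(338,371),(445,370)]]);d=(W[2]+W[3]-W[0]-W[1])/2
print(W.mean(0),np.linalg.norm(d),np.degrees(np.arctan2(d[1],d[0])),W.round(3).tolist())
o=env.get_obs();print(o["position"],o["eef_rot"],o["qd"])
E
```

```text
[0.53325423 0.00234261 0.036     ] 0.061779606310019185 -9.136166164899725 [[0.499, -0.018, 0.036], [0.507, 0.033, 0.036], [0.56, -0.028, 0.036], [0.567, 0.023, 0.036]]
[0.53532602 0.00460004 0.11912633] [[-5.46703835e-03  1.49102692e-01  9.88806603e-01]
 [ 6.77353210e-04  9.88821706e-01 -1.49101224e-01]
 [-9.99984826e-01 -1.45370783e-04 -5.50692137e-03]] [-0.00539018 -0.03867891 -0.06995727 -0.0007016   0.01821451 -0.00155497]
```

```bash
python3 -m pendant '[0.5,-0.05,0,0,0,0,1, 0.5,0,0,0,0,0,1, 0.5,0,0,0,0,0,1, 0.35,0,0,0,0,0,1, 0,0,0,0,0,0,1, 0,0,0,0,0,0,1, 0,0,0,0,0,0,1]' 60
```

```text
t: 3.75
position: [0.5393, 0.0008, 0.0314]
eef_rot: [[0.004, 0.15, 0.989], [-0.0, 0.989, -0.15], [-1.0, 0.0, 0.004]]
wrist_force: [-0.9, -0.3, 0.6]
grip_width: 0.0858
```

```bash
python3 -m pendant '[0.12,0,-0.03,0,0,0,1, 0,0,0,0,0,0,0, 0,0,0,0,0,0,-1, 0,0,0,0,0,0,-1, 0,0,0,0,0,0,-1, 0,0,0,0,0,0,-1, 0,0,0,0,0,0,-1, 0,0,0,0,0,0,-1, 0,0,0,0,0,0,-1, 0,0,0,0,0,0,-1]' 60
```

```text
t: 4.75
position: [0.5361, 0.0009, 0.0231]
eef_rot: [[0.001, 0.151, 0.989], [-0.0, 0.989, -0.151], [-1.0, 0.0, 0.001]]
wrist_force: [0.4, 0.4, 3.4]
grip_width: 0.0127
```

```bash
python3 -m pendant '[-0.3,0,0,0,0,0,-1, -0.5,0,0,-0.4,0,0,-1, -0.5,0,0,-0.6,0,0,-1, -0.4,0.3,-0.07,-0.6,0,0,-1, 0,0.6,-0.14,0,0,0,-1, 0,0.6,-0.14,0,0,0,-1, 0,0.6,-0.14,0,0,0,-1, 0,0.6,-0.14,0,0,0,-1, 0,0.6,-0.14,0,0,0,-1, 0,0.6,-0.14,0,0,0,-1, 0,0.6,-0.14,0,0,0,-1, 0,0.6,-0.14,0,0,0,-1, 0,0.36,-0.08,0,0,0,-1, 0,0,0,0,0,0,-1, 0,0,0,0,0,0,-1, 0,0,0,0,0,0,-1, 0,0,0,0,0,0,-1]'
python3 look.py w3
```

```text
t: 6.45
position: [0.4691, 0.2721, 0.1078]
eef_rot: [[-0.0, -0.015, 1.0], [-0.0, 1.0, 0.015], [-1.0, -0.0, -0.0]]
wrist_force: [-0.1, 0.1, -2.5]
grip_width: 0.0131
6.45 [0.46905971 0.2720898  0.10782716]
```

View pics/w3.png

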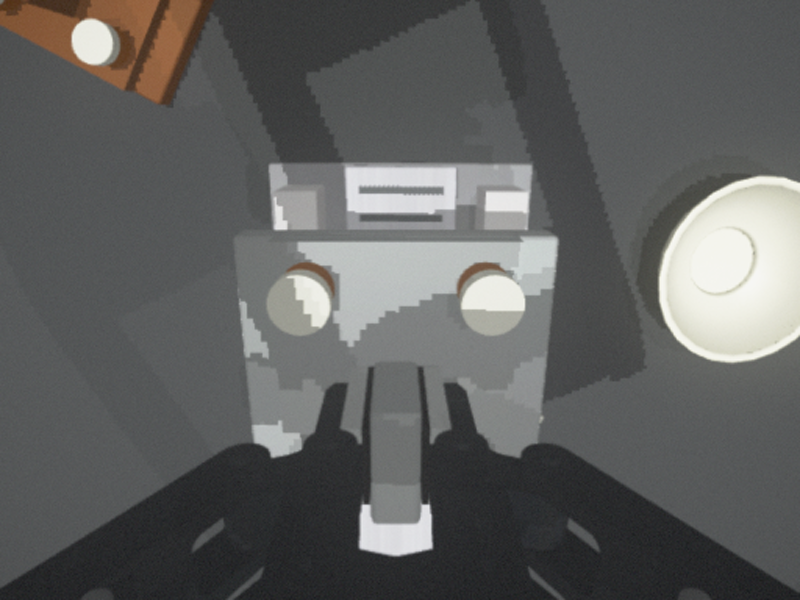

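The carrier hangs squarely over the lane. Its rear edge is at row 236 with its centre near column 396, and the bar's centre is at 401, so it needs about 2 mm to the left. Next I check the fore-aft position.

```bash
python3 - <<'E'
from h import *
c=env.calibration("wrist"); T=np.load("pics/w3_T.npy")
for u,v,z in[(235,236,.097),(557,236,.097),(275,187,.03),(527,187,.03),(346,168,.026),(456,168,.026),(299,305,.121),(493,305,.121)]:
    print(u,v,onz(c,(u+.5)/1.5625-.5,(v+.5)/1.5625-.5,z,T).round(4))
E
```

```text
235 236 [0.4224 0.2216 0.097 ]
557 236 [0.421  0.3197 0.097 ]
275 187 [0.4149 0.2192 0.03  ]
527 187 [0.4132 0.3262 0.03  ]
346 168 [0.407  0.2491 0.026 ]
456 168 [0.4062 0.296  0.026 ]
299 305 [0.436  0.2449 0.121 ]
493 305 [0.4352 0.2967 0.121 ]
```

```bash
python3 -m pendant '[0.3,0.04,0,0,0,0,-1, 0.3,0,0,0,0,0,-1, 0.25,0,0,0,0,0,-1, 0.15,0,0,0,0,0,-1, 0.05,0,0,0,0,0,-1, 0,0,0,0,0,0,-1, 0,0,0,0,0,0,-1, 0,0,0,0,0,0,-1]'
```

```text
t: 7.3
position: [0.4694, 0.2753, 0.0561]
eef_rot: [[0.001, -0.016, 1.0], [0.001, 1.0, 0.016], [-1.0, 0.001, 0.001]]
wrist_force: [-0.6, -0.6, -2.7]
grip_width: 0.0127
```

```bash
python3 -m pendant '[0.03,-0.02,0,0,0,0,-1, 0.03,0,0,0,0,0,-1, 0,0,0,0,0,0,-1, 0,0,0,0,0,0,-1]'
```

```text
t: 7.7
position: [0.4693, 0.2741, 0.0531]
eef_rot: [[0.001, -0.016, 1.0], [0.0, 1.0, 0.016], [-1.0, 0.0, 0.001]]
wrist_force: [-2.7, -1.8, 5.6]
grip_width: 0.0132
```

```bash
python3 -m pendant '[-0.01,0,0.15,0,0,0,-1, 0,0,0.2,0,0,0,-1, 0,0,0.2,0,0,0,-1, 0,0,0.2,0,0,0,-1, 0,0,0.2,0,0,0,-1, 0,0,0.2,0,0,0,-1, 0,0,0.15,0,0,0,-1, 0,0,0,0,0,0,-1, 0,0,0,0,0,0,-1]'; python3 look.py w4
```

```text
t: 8.6
position: [0.5353, 0.2751, 0.0531]
eef_rot: [[0.002, -0.016, 1.0], [0.0, 1.0, 0.016], [-1.0, 0.0, 0.002]]
wrist_force: [2.5, -0.0, 2.4]
grip_width: 0.0127
8.6 [0.53531145 0.27507194 0.05312751]
```

View pics/w4.png

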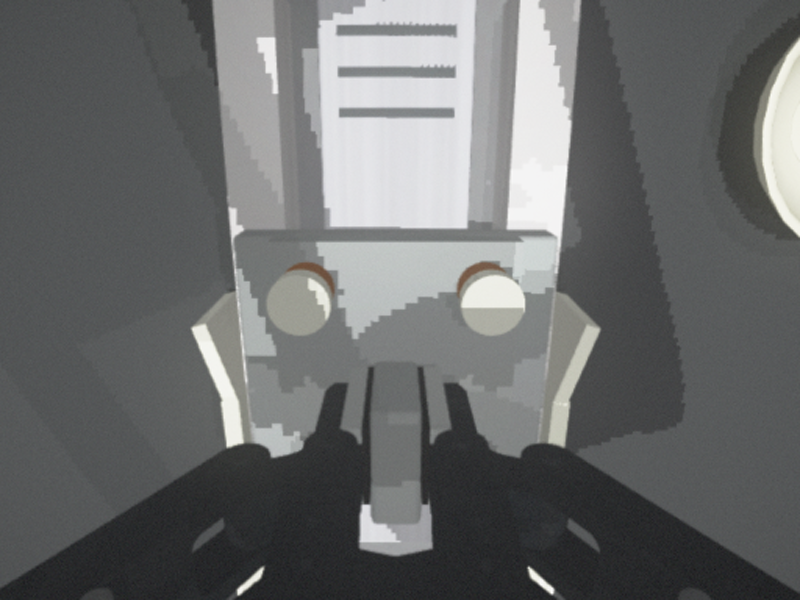

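Carrier_2 sits centred between the walls, with its front in the flare. I release it, lift, and move back behind it with the fingers shut.

```bash
python3 -m pendant '[0,0,0,0,0,0,0, 0,0,0,0,0,0,0, 0,0,0,0,0,0,0, 0,0,0,0,0,0,0, -0.4,0,0,0,0,0,0, -0.6,0,0,0,0,0,0, -0.6,0,0,0,0,0,-1, 0,0,-0.4,0,0,0,-1, 0,0,-0.4,0,0,0,-1, 0,0,-0.4,0,0,0,-1, 0,0,-0.4,0,0,0,-1, 0,0,0,0,0,0,-1, 0,0,0,0,0,0,-1, 0,0,0,0,0,0,-1]'; python3 look.py w5
```

```text
t: 10.05
position: [0.4545, 0.2738, 0.133]
eef_rot: [[0.001, -0.016, 1.0], [0.0, 1.0, 0.016], [-1.0, 0.0, 0.001]]
wrist_force: [0.2, 0.5, -0.4]
grip_width: -0.0002
10.05 [0.45450536 0.27382711 0.13302297]
```

View pics/w5.png

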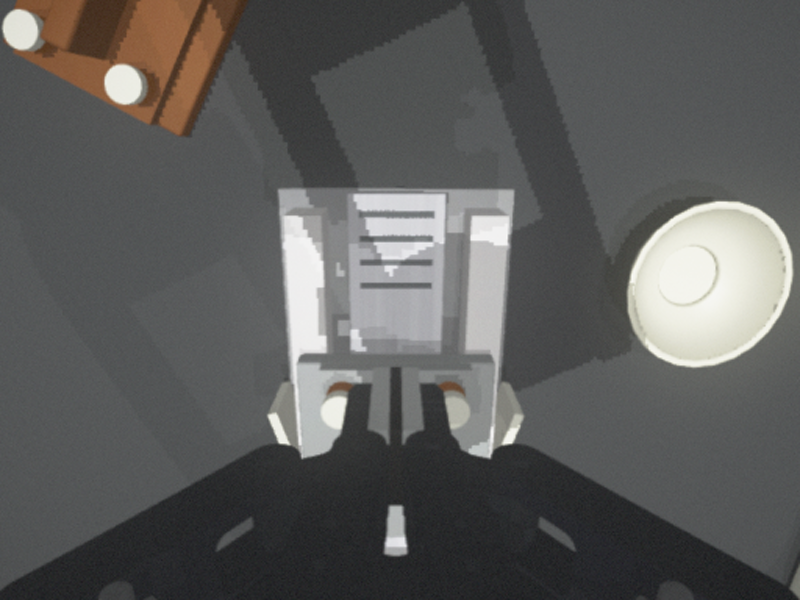

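```bash
python3 -m pendant '[0.5,0,0,0,0,0,-1, 0.5,0,0,0,0,0,-1, 0.5,0,0,0,0,0,-1, 0.4,0,0,0,0,0,-1, 0.2,0,0,0,0,0,-1, 0.2,0,0,0,0,0,-1, 0,0,0,0,0,0,-1, 0,0,0,0,0,0,-1]'
python3 - <<'E'
from h import *
c=env.calibration("wrist"); T=np.load("pics/w5_T.npy")
for u,v,z in[(300,362,.042),(495,362,.042),(337,410,.066),(453,410,.066)]: print(onz(c,(u+.5)/1.5625-.5,(v+.5)/1.5625-.5,z,T).round(4))
E
```

```text
t: 10.9
position: [0.4543, 0.2739, 0.0186]
eef_rot: [[0.0, -0.016, 1.0], [0.0, 1.0, 0.016], [-1.0, 0.0, 0.0]]
wrist_force: [-2.5, -0.9, 4.2]
grip_width: -0.0002
[0.488  0.2258 0.042 ]
[0.4864 0.3231 0.042 ]
[0.5006 0.2466 0.066 ]
[0.4998 0.3003 0.066 ]
```

```bash
python3 -m pendant '[0.15,0,0,0,0,0,-1, 0,0,0,0,0,0,-1, 0,0,0.2,0,0,0,-1, 0,0,0.15,0,0,0,-1, 0,0,0.15,0,0,0,-1, 0,0,0.15,0,0,0,-1, 0,0,0.15,0,0,0,-1, 0,0,0.15,0,0,0,-1, 0,0,0.15,0,0,0,-1, 0,0,0.15,0,0,0,-1, 0,0,0,0,0,0,-1, 0,0,0,0,0,0,-1]'; python3 look.py w6
```

```text
t: 12.1
position: [0.5176, 0.2754, 0.0121]
eef_rot: [[0.002, -0.016, 1.0], [0.001, 1.0, 0.016], [-1.0, 0.001, 0.002]]
wrist_force: [-1.4, -0.8, 6.0]
grip_width: 0.0003
12.1 [0.51760812 0.27542137 0.01213752]
```

View pics/w6.png

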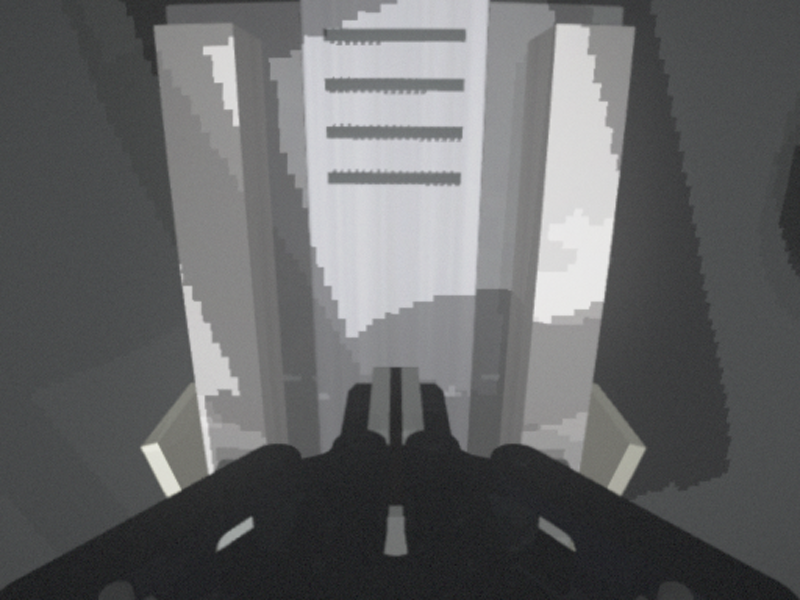

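```bash
python3 -m pendant '[0,-0.02,0.12,0,0,0,-1, 0,0,0.12,0,0,0,-1, 0,0,0.12,0,0,0,-1, 0,0,0.12,0,0,0,-1, 0,0,0.12,0,0,0,-1, 0,0,0.12,0,0,0,-1, 0,0,0.12,0,0,0,-1, 0,0,0.12,0,0,0,-1, 0,0,0.12,0,0,0,-1, 0,0,0.12,0,0,0,-1, 0,0,0,0,0,0,-1, 0,0,0,0,0,0,-1]'; python3 - <<'E'
from h import *
cv2.imwrite("pics/s1.png",cv2.resize(env.grab_frame("scene")[80:240,250:420],None,fx=4,fy=3.75,interpolation=cv2.INTER_CUBIC))
E
```

```text
t: 13.35
position: [0.5773, 0.2754, 0.0121]
eef_rot: [[0.002, -0.016, 1.0], [0.001, 1.0, 0.016], [-1.0, 0.001, 0.002]]
wrist_force: [-3.1, -0.3, 5.9]
grip_width: 0.0003
```

View pics/s1.png

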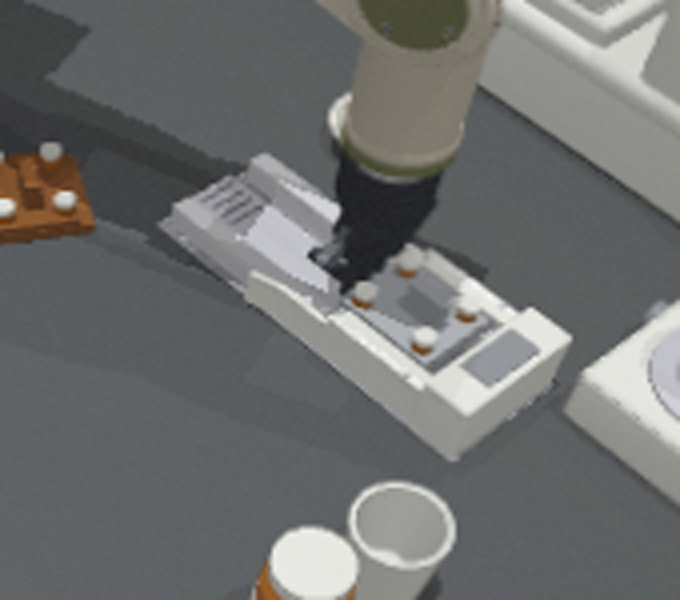

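Carrier_2 is well into the slot, under the lips. Next comes a slow final push.

```bash
python3 -m pendant '[0,-0.01,0.08,0,0,0,-1, 0,0,0.08,0,0,0,-1, 0,0,0.06,0,0,0,-1, 0,0,0.02,0,0,0,-1, 0,0,0,0,0,0,-1, 0,0,0,0,0,0,-1]'; python3 -m pendant '[0,0,0.04,0,0,0,-1, 0,0,0,0,0,0,-1, 0,0,0,0,0,0,-1]'
```

```text
t: 14.0
position: [0.5885, 0.2751, 0.0119]
eef_rot: [[0.0, -0.016, 1.0], [0.001, 1.0, 0.016], [-1.0, 0.001, 0.0]]
wrist_force: [-5.2, 0.3, 7.1]
grip_width: -0.0004
t: 14.3
position: [0.5904, 0.2752, 0.0118]
eef_rot: [[0.0, -0.016, 1.0], [0.001, 1.0, 0.016], [-1.0, 0.001, 0.0]]
wrist_force: [-5.3, -0.0, 6.8]
grip_width: -0.0001
```

```bash
python3 -m pendant '[0,0,0.03,0,0,0,-1, 0,0,0,0,0,0,-1, 0,0,0,0,0,0,-1]'; python3 look.py w7
```

```text
t: 14.6
position: [0.5918, 0.2752, 0.0118]
eef_rot: [[0.0, -0.016, 1.0], [0.001, 1.0, 0.016], [-1.0, 0.001, 0.0]]
wrist_force: [-5.8, -0.3, 7.2]
grip_width: -0.0003
14.6 [0.59177787 0.27519158 0.01179163]
```

```bash
python3 - <<'E'
from h import *
cv2.imwrite("pics/s2.png",cv2.resize(env.grab_frame("scene")[130:220,320:410],None,fx=6.6,fy=6.6,interpolation=cv2.INTER_CUBIC))
E
```

```text
(no output)
```

View pics/s2.png

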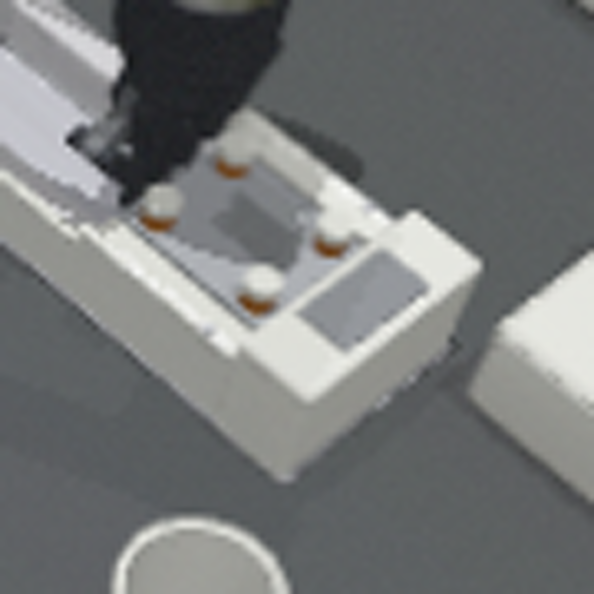

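```bash
python3 -m pendant '[0,0,0.03,0,0,0,-1, 0,0,0,0,0,0,-1, 0,0,0,0,0,0,-1]'; python3 -m pendant '[0,0,0.02,0,0,0,-1, 0,0,0,0,0,0,-1, 0,0,0,0,0,0,-1]'
```

```text
t: 15.0
position: [0.5932, 0.2752, 0.0118]
eef_rot: [[-0.0, -0.017, 1.0], [0.001, 1.0, 0.017], [-1.0, 0.001, -0.0]]
wrist_force: [-6.1, 0.9, 6.5]
grip_width: -0.0004
t: 15.3
position: [0.5932, 0.2752, 0.0118]
eef_rot: [[-0.002, -0.017, 1.0], [0.0, 1.0, 0.017], [-1.0, 0.0, -0.002]]
wrist_force: [-11.9, -1.1, 11.3]
grip_width: 0.0001
```

The carrier stopped at the back block, with the push force rising to 12 N. I back off 2 mm, lift, and look.

```bash
python3 -m pendant '[0,0,-0.07,0,0,0,-1, 0,0,0,0,0,0,-1, -0.2,0,0,0,0,0,-1, -0.5,0,0,0,0,0,-1, -0.6,0,0,0,0,0,-1, -0.7,0,0,0,0,0,-1, -0.6,0,-0.3,0,0,0,-1, -0.4,0,-0.5,0,0,0,-1, 0,0,-0.5,0,0,0,-1, 0,0,-0.5,0,0,0,-1, 0,0,0,0,0,0,-1, 0,0,0,0,0,0,-1]'; python3 look.py w8
```

```text
t: 16.5
position: [0.501, 0.2732, 0.1613]
eef_rot: [[0.001, -0.017, 1.0], [0.0, 1.0, 0.017], [-1.0, 0.0, 0.001]]
wrist_force: [-0.4, -0.4, 0.2]
grip_width: 0.0
16.5 [0.50103439 0.27324224 0.16127743]
```

View pics/w8.png

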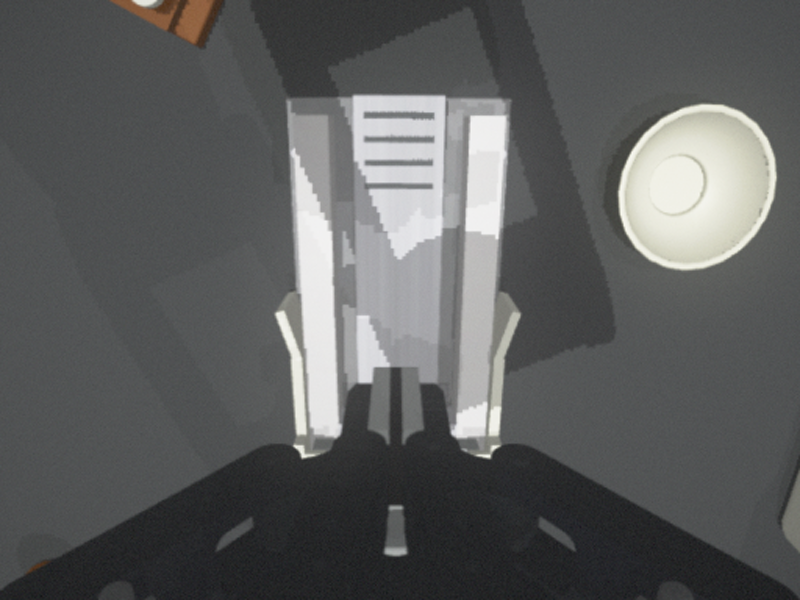

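```bash
python3 -m pendant '[-0.4,0,0,-0.4,0,0,1, -0.4,0,0,-0.4,0,0,1, -0.1,-0.77,-0.19,0,0,0,1, -0.1,-0.77,-0.19,0,0,0,1, -0.1,-0.77,-0.19,0,0,0,1, -0.1,-0.77,-0.19,0,0,0,1, -0.1,-0.77,-0.19,0,0,0,1, -0.1,-0.77,-0.19,0,0,0,1, -0.1,-0.77,-0.19,0,0,0,1, -0.1,-0.77,-0.19,0,0,0,1, -0.1,-0.77,-0.19,0,0,0,1, -0.1,-0.77,-0.19,0,0,0,1, 0,-0.77,-0.19,0,0,0,1, 0,-0.77,-0.19,0,0,0,1, 0,-0.77,-0.19,0,0,0,1, 0,-0.77,-0.19,0,0,0,1, 0,0,0,0,0,0,1, 0,0,0,0,0,0,1, 0,0,0,0,0,0,1]'; python3 look.py w9
python3 - <<'E'
from h import *
f=env.grab_frame("top"); cv2.imwrite("pics/t2.png",cv2.resize(f[120:230,150:200],None,fx=5,fy=5,interpolation=cv2.INTER_CUBIC))
E
```

```text
t: 18.45
position: [0.4226, -0.2764, 0.2503]
eef_rot: [[-0.0, -0.1, 0.995], [0.0, 0.995, 0.1], [-1.0, 0.0, 0.0]]
wrist_force: [0.5, -0.4, 0.6]
grip_width: 0.0853
18.45 [ 0.42262468 -0.27637727  0.25034624]
```

View pics/w9.png

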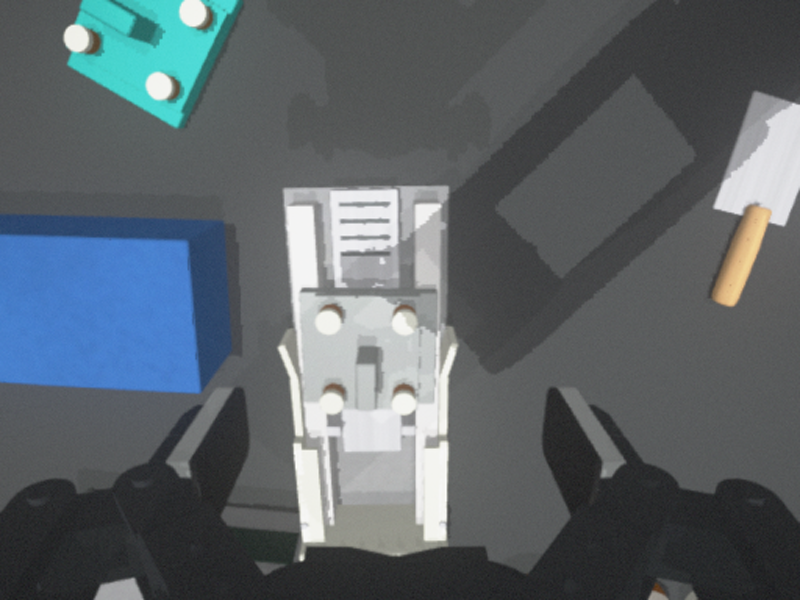

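View pics/t2.png

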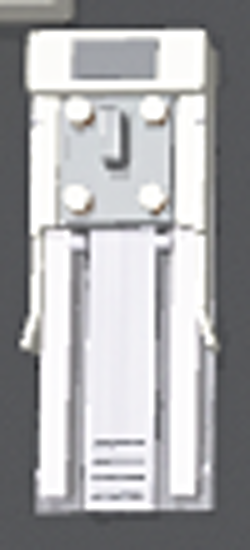

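In the top view carrier_2 sits home and the catches show behind it at (78,242) and (163,242). In the wrist view, dock R's rails start near row 205, carrier_1's vials are at (328,321), (404,320), (332,400) and (403,400), and the catches are at about (332,432) and (408,432). I'll zoom in to measure.

```bash
python3 - <<'E'
import cv2
f=cv2.imread("pics/w9_raw.png")
cv2.imwrite("pics/w9z.png",cv2.resize(f[110:300,172:302],None,fx=3.1,fy=3.1,interpolation=cv2.INTER_CUBIC))
E
```

```text
(no output)
```

View pics/w9z.png

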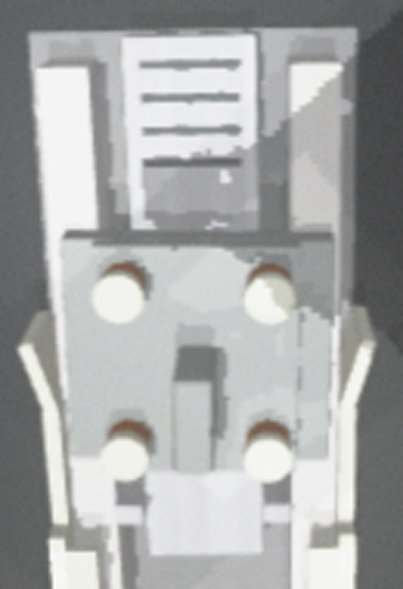

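```bash
python3 - <<'E'
from h import *
c=env.calibration("wrist"); T=np.load("pics/w9_T.npy")
P=lambda U,V,z: onz(c,172+(U+.5)/3.1-.5,110+(V+.5)/3.1-.5,z,T)
r=[P(u,v,.03) for u,v in[(36,68),(89,67),(291,64),(343,63)]]
k=[P(u,v,.04) for u,v in[(143,523),(263,521)]]
n=np.mean(r,0);a=r[3]-r[0];m=np.mean(k,0);d=m-n
print(np.round(r,4),"railyaw",np.degrees(np.arctan2(-a[0],a[1])),np.linalg.norm(a)); yaw=np.arctan2(d[1],d[0])
print("n",n,"origin",m,np.degrees(yaw),np.linalg.norm(d[:2]),np.linalg.norm(k[1]-k[0]))
W=np.array([P(u,v,.066) for u,v in[(118,298),(269,296),(125,457),(268,457)]]);e=(W[2]+W[3]-W[0]-W[1])/2;q=W.mean(0)
print("c1",q,np.degrees(np.arctan2(e[1],e[0])),np.linalg.norm(e))
dd=(q-m)[:2];print("in dock",dd@[np.cos(yaw),np.sin(yaw)],dd@[-np.sin(yaw),np.cos(yaw)])
E
```

```text
[[ 0.4038 -0.3561  0.03  ]
 [ 0.4016 -0.3373  0.03  ]
 [ 0.3936 -0.2662  0.03  ]
 [ 0.3914 -0.2479  0.03  ]] railyaw 6.542116098379746 0.10886057427007015
n [ 0.39757363 -0.3018747   0.03      ] origin [ 0.57629712 -0.28147728  0.04      ] 6.510901646378356 0.1798836909661339 0.04796812062665755
c1 [ 0.50156495 -0.28940214  0.066     ] 5.663494162316928 0.061795132849926486
in dock -0.0751487874729347 0.0006003038874295028
```

```bash
python3 -m pendant '[0.2,-0.45,0.14,-0.13,0,0,-1, 0.6,0,0,0,0,0,-1, 0.6,0,0,0,0,0,-1, 0.6,0,0,0,0,0,-1, 0.6,0,0,0,0,0,-1, 0.6,0,0,0,0,0,-1, 0.4,0,0,0,0,0,-1, 0.2,0,0,0,0,0,-1, 0,0,0,0,0,0,-1, 0,0,0,0,0,0,-1, 0,0,0,0,0,0,-1]'; python3 look.py w10
```

```text
t: 19.65
position: [0.4327, -0.2989, 0.062]
eef_rot: [[0.002, -0.114, 0.994], [-0.002, 0.994, 0.114], [-1.0, -0.002, 0.002]]
wrist_force: [-0.1, -0.1, 0.0]
grip_width: -0.0003
19.65 [ 0.43265278 -0.29892111  0.06204145]
```

View pics/w10.png

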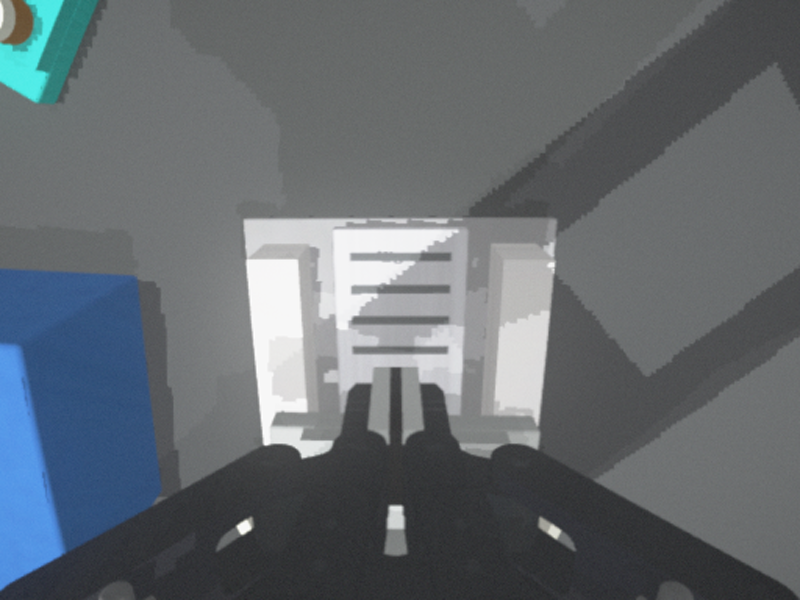

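The fingers stand over the bar behind carrier_1. The bar's centre is at column 400 and the fingers are at 395, so I nudge 1.5 mm left and press.

```bash
python3 -m pendant '[0.4,0.025,0,0,0,0,-1, 0.25,0,0,0,0,0,-1, 0.15,0,0,0,0,0,-1, 0.1,0,0,0,0,0,-1, 0.1,0,0,0,0,0,-1, 0,0,0,0,0,0,-1, 0,0,0,0,0,0,-1, 0,0,0,0,0,0,-1]'
```

```text
t: 20.5
position: [0.4313, -0.2971, 0.0109]
eef_rot: [[-0.0, -0.113, 0.994], [0.0, 0.994, 0.113], [-1.0, 0.0, -0.0]]
wrist_force: [-3.6, 2.3, 7.2]
grip_width: 0.0
```

```bash
python3 -m pendant '[-0.02,0,0.1,0,0,0,-1, 0,0,0.1,0,0,0,-1, 0,0,0.15,0,0,0,-1, 0,0,0.15,0,0,0,-1, 0,0,0.15,0,0,0,-1, 0,0,0.15,0,0,0,-1, 0,0,0.15,0,0,0,-1, 0,0,0.15,0,0,0,-1, 0,0,0.15,0,0,0,-1, 0,0,0.15,0,0,0,-1, 0,0,0,0,0,0,-1, 0,0,0,0,0,0,-1]'; python3 - <<'E'
from h import *
cv2.imwrite("pics/s3.png",cv2.resize(env.grab_frame("scene")[190:310,130:260],None,fx=5,fy=5,interpolation=cv2.INTER_CUBIC))
E
```

```text
t: 21.7
position: [0.5016, -0.2897, 0.0123]
eef_rot: [[0.001, -0.113, 0.994], [-0.001, 0.994, 0.113], [-1.0, -0.001, 0.001]]
wrist_force: [-1.9, 0.9, 6.4]
grip_width: 0.0001
```

View pics/s3.png

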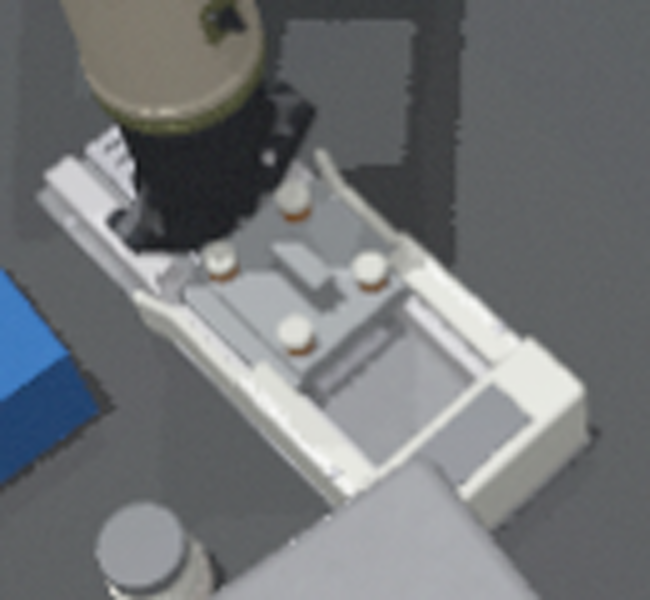

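```bash
python3 -m pendant '[0,0,0.1,0,0,0,-1, 0,0,0.12,0,0,0,-1, 0,0,0.12,0,0,0,-1, 0,0,0.12,0,0,0,-1, 0,0,0.12,0,0,0,-1, 0,0,0.12,0,0,0,-1, 0,0,0.12,0,0,0,-1, 0,0,0.12,0,0,0,-1, 0,0,0.12,0,0,0,-1, 0,0,0.12,0,0,0,-1, 0,0,0.06,0,0,0,-1, 0,0,0,0,0,0,-1, 0,0,0,0,0,0,-1]'; python3 -m pendant '[0,0,0.05,0,0,0,-1, 0,0,0.03,0,0,0,-1, 0,0,0,0,0,0,-1, 0,0,0,0,0,0,-1]'
```

```text
t: 23.05
position: [0.5626, -0.2827, 0.0121]
eef_rot: [[-0.0, -0.113, 0.994], [-0.001, 0.994, 0.113], [-1.0, -0.001, -0.0]]
wrist_force: [-3.3, -0.8, 7.2]
grip_width: -0.0002
t: 23.45
position: [0.566, -0.2823, 0.012]
eef_rot: [[-0.001, -0.113, 0.994], [-0.001, 0.994, 0.113], [-1.0, -0.001, -0.001]]
wrist_force: [-5.7, -0.9, 7.0]
grip_width: 0.0004
```

```bash
python3 -m pendant '[0,0,0.06,0,0,0,-1, 0,0,0.05,0,0,0,-1, 0,0,0,0,0,0,-1, 0,0,0,0,0,0,-1]'; python3 -m pendant '[0,0,0.03,0,0,0,-1, 0,0,0,0,0,0,-1, 0,0,0,0,0,0,-1]';python3 -m pendant '[0,0,0.02,0,0,0,-1, 0,0,0,0,0,0,-1, 0,0,0,0,0,0,-1]'
```

```text
t: 23.85
position: [0.5716, -0.2817, 0.012]
eef_rot: [[-0.001, -0.113, 0.994], [-0.001, 0.994, 0.113], [-1.0, -0.001, -0.001]]
wrist_force: [-5.0, -1.2, 6.1]
grip_width: -0.0002
t: 24.15
position: [0.5726, -0.2815, 0.0119]
eef_rot: [[-0.002, -0.113, 0.994], [-0.001, 0.994, 0.113], [-1.0, -0.0, -0.002]]
wrist_force: [-6.9, -1.2, 8.0]
grip_width: 0.0
t: 24.45
position: [0.5727, -0.2815, 0.0119]
eef_rot: [[-0.004, -0.113, 0.994], [-0.0, 0.994, 0.113], [-1.0, 0.0, -0.004]]
wrist_force: [-12.6, -1.6, 10.7]
grip_width: -0.0001
```

Carrier_1 also stopped at the back block. I back off, lift, and move away to look.

```bash
python3 -m pendant '[0,0,-0.08,0,0,0,-1, 0,0,0,0,0,0,-1, -0.2,0,0,0,0,0,-1, -0.5,0,0,0,0,0,-1, -0.6,0,0,0,0,0,-1, -0.7,0,0,0,0,0,-1, -0.6,0,-0.3,0,0,0,-1, -0.6,0,-0.6,0,0,0,1, -0.6,0,-0.6,0,0,0,1, -0.6,0,-0.6,0,0,0,1, -0.4,0,-0.4,0,0,0,1, 0,0,0,0,0,0,1, 0,0,0,0,0,0,1, 0,0,0,0,0,0,1]'; python3 look.py w11
python3 - <<'E'
from h import *
f=env.grab_frame("top"); cv2.imwrite("pics/t3.png",cv2.resize(f[80:270,100:440],None,fx=2.3,fy=2.3,interpolation=cv2.INTER_CUBIC)); cv2.imwrite("pics/t3raw.png",f)
s=env.grab_frame("scene"); cv2.imwrite("pics/s4raw.png",s); cv2.imwrite("pics/s4.png",cv2.resize(s,(800,600),interpolation=cv2.INTER_CUBIC))
E
```

```text
t: 25.85
position: [0.4463, -0.2947, 0.25]
eef_rot: [[-0.001, -0.114, 0.994], [0.001, 0.994, 0.114], [-1.0, 0.002, -0.001]]
wrist_force: [1.2, -0.2, 0.2]
grip_width: 0.0851
25.85 [ 0.44631866 -0.29473866  0.2500187 ]
```

View pics/w11.png

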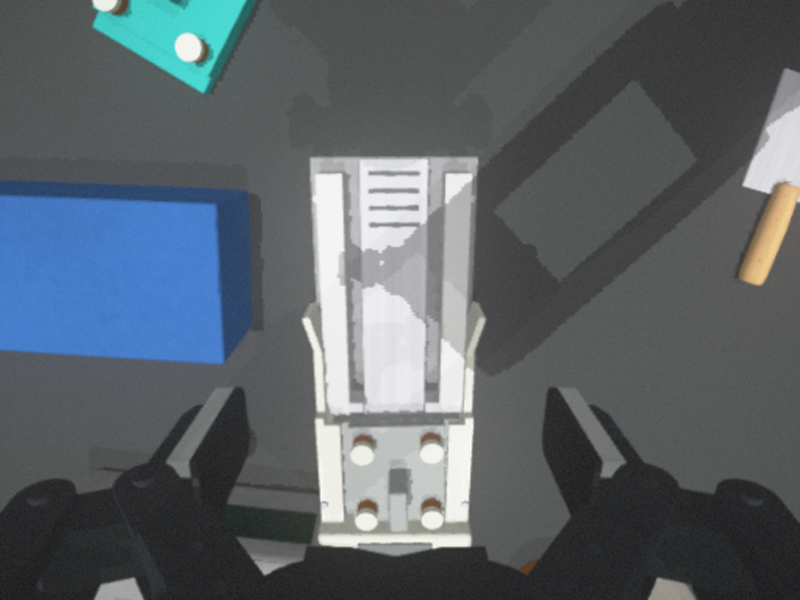

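View pics/t3.png

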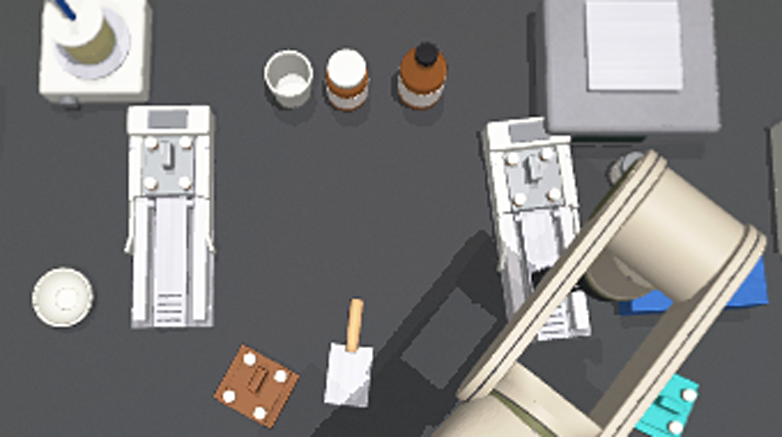

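View pics/s4.png

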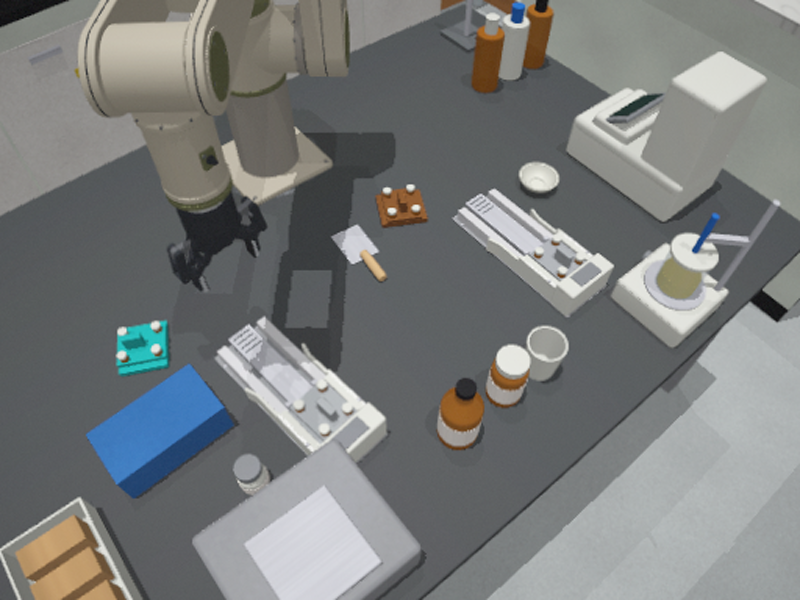

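Both carriers sit in their slots and the bystanders look unmoved. A numeric check of carrier_1 and its latch follows.

```bash
python3 - <<'E'
import cv2,numpy as np
f=cv2.imread("pics/w11_raw.png")
a=cv2.resize(f[240:350,190:315],None,fx=4.5,fy=4.5,interpolation=cv2.INTER_CUBIC)
t=cv2.resize(cv2.imread("pics/t3raw.png")[125:190,150:200],None,fx=5,fy=5,interpolation=cv2.INTER_CUBIC)
t=np.vstack([t,np.zeros((a.shape[0]-t.shape[0],t.shape[1],3),np.uint8)]);cv2.imwrite("pics/w11z.png",np.hstack([a,t])[:, :800]);print(a.shape)
E
```

```text
(495, 562, 3)
```

View pics/w11z.png

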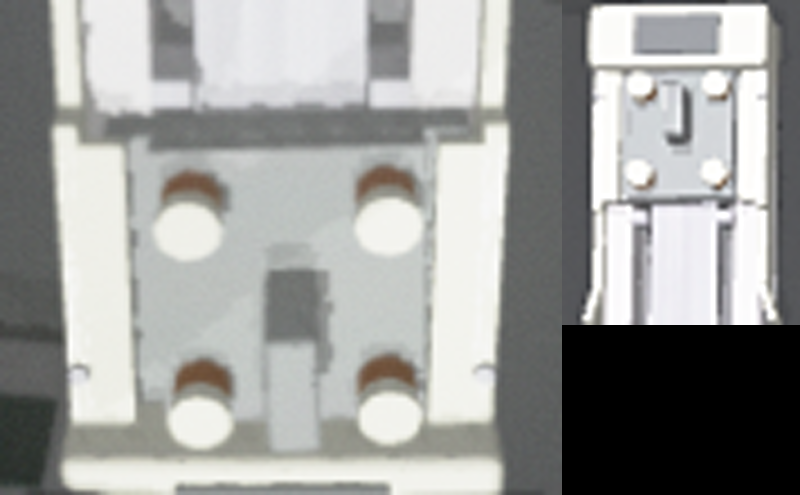

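```bash
python3 - <<'E'
from h import *
c=env.calibration("wrist"); T=np.load("pics/w11_T.npy")
P=lambda U,V,z: onz(c,190+(U+.5)/4.5-.5,240+(V+.5)/4.5-.5,z,T)
m=np.array([.5763,-.2815]);y=np.radians(6.5)
D=lambda p:((p[:2]-m)@[np.cos(y),np.sin(y)],(p[:2]-m)@[-np.sin(y),np.cos(y)])
W=np.mean([P(u,v,.066) for u,v in[(188,230),(388,224),(200,420),(390,416)]],0);print("c1 in dock",np.round(D(W),4))
for z in(.04,.024): print("catch far edges z",z,[np.round(D(P(u,v,z)),4).tolist() for u,v in[(195,108),(367,108)]])
# top view
c=env.calibration("top")
V=np.mean([onz(c,150+(u-562+.5)/5-.5,125+(v+.5)/5-.5,.066) for u,v in[(641,85),(716,84),(640,172),(715,172)]],0)
print("c2 - dockL origin",V-[.5957,.2748,0])
# other views: top estimate for dockR carrier for comparison
E
```

```text
c1 in dock [0.0514 0.0027]
catch far edges z 0.04 [[0.0007, -0.0233], [0.0008, 0.0232]]
catch far edges z 0.024 [[0.0102, -0.0243], [0.0103, 0.0242]]
c2 - dockL origin [0.052113   0.00171657 0.066     ]
```

Carrier_1 is at x = 51 mm and its latch is up. There is plenty of time, so I make one wrist-camera check of the left dock.

```bash
python3 -m pendant '[0,0.4,0.05,0,0,0,1, 0,0.8,0.1,0,0,0,1, 0,0.8,0.1,0,0,0,1, 0,0.8,0.1,0,0,0,1, 0,0.8,0.1,0,0,0,1, 0,0.8,0.1,0,0,0,1, 0,0.8,0.1,0,0,0,1, 0,0.8,0.1,0,0,0,1, 0,0.8,0.1,0,0,0,1, 0,0.8,0.1,0,0,0,1, 0,0.8,0.1,0,0,0,1, 0,0.8,0.1,0,0,0,1, 0,0.8,0.1,0,0,0,1, 0,0.8,0.1,0,0,0,1, 0,0.8,0.1,0,0,0,1, 0,0,0,0.4,0,0,1, 0,0,0,0.5,0,0,1, 0,0,0,0,0,0,1, 0,0,0,0,0,0,1]'; python3 look.py w12; python3 - <<'E'
import cv2
f=cv2.imread("pics/w12_raw.png")
cv2.imwrite("pics/w12z.png",cv2.resize(f[220:360,180:330],None,fx=4,fy=4,interpolation=cv2.INTER_CUBIC))
E
```

```text
t: 27.9
position: [0.4524, 0.2893, 0.2505]
eef_rot: [[-0.001, -0.021, 1.0], [-0.001, 1.0, 0.021], [-1.0, -0.001, -0.001]]
wrist_force: [0.8, -0.5, -0.2]
grip_width: 0.0855
27.9 [0.45235723 0.28929264 0.25054854]
```

View pics/w12z.png

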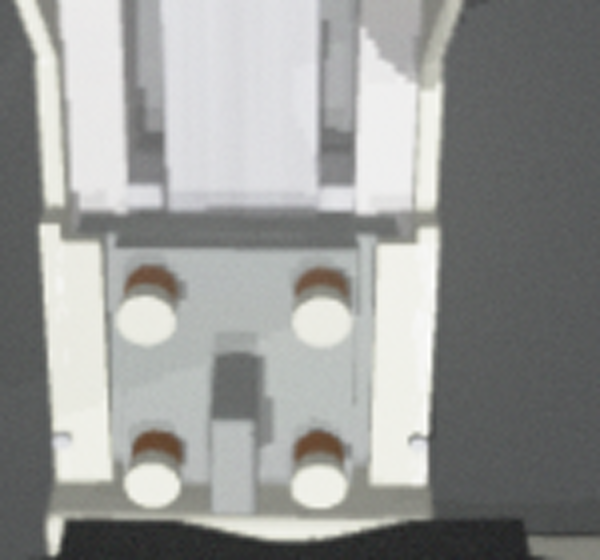

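```bash
python3 - <<'E'
from h import *
c=env.calibration("wrist"); T=np.load("pics/w12_T.npy")
P=lambda U,V,z: onz(c,180+(U+.5)/4-.5,220+(V+.5)/4-.5,z,T)[:2]-[.5957,.2748]
print("c2",np.mean([P(u,v,.066) for u,v in[(147,320),(322,320),(152,484),(320,484)]],0))
for z in(.04,.024): print(z,P(165,209,z),P(318,209,z))
env.sign_off()
E
```

```text
c2 [ 5.26747770e-02 -2.80293357e-05]
0.04 [ 0.0009408 -0.0229709] [-0.0001404   0.02404084]
0.024 [ 0.01099816 -0.02455456] [0.00986808 0.02458227]
the job is handed in; nothing more can be done
```

Both carriers are loaded, one in each dock, with both latches back up. I handed the job in at about 28 s of the 69 s limit; no verdict is reported.

- **What I did:** I picked carrier_2 off the bench by its handle, set it on the rails of the free left dock and slid it to the catches. In each dock I then held the latch bar down with shut fingertips and pushed the carrier until it stopped at the back block. The push force rose to about 12 N there. I then backed off and lifted away.
- **Carrier positions:** The wrist camera puts carrier_1 at x ≈ 51.4 mm and y ≈ 2.7 mm in its dock, and carrier_2 at x ≈ 52.7 mm and y ≈ 0 mm. The top camera gave carrier_2 at x ≈ 52.1 mm and y ≈ 1.7 mm, so the two views agree to within about 2 mm.
- **Latches:** In both docks the catches' far edges fall within about 1 mm of the slot mouth when measured at their rest height of 40 mm. Measured as if still down, they would be about 10 mm off.
- **Bystanders:** They looked unmoved in the pictures; I did not measure them. Part of the blue wipes box was behind the arm in the last top view, but the scene view showed it in place.

No check failed.

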